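# Switch the scanner off and hold its cover half open

### The job

On the small flatbed scanner, first flip the toggle switch off (over to the side where the cover's grip bar is) while the cover is still shut; then lift the cover by its bar and hold it about half open, at 45 degrees, so that the photograph can be taken off the glass. The cover falls shut by itself, so finish still holding it there with the gripper, and do not disturb the other things on the desk.

Things in the scene. Friction and masses are not known exactly. Their poses are not given: they have to be found in the camera images.
- scanner: Grey flatbed scanner with black deck, 200 x 190 mm (its x, y), deck 54 mm high, fixed; origin under its centre on the desk, z up. The cover hinges along its +x edge, the grip bar juts out over its -x edge, the toggle stands on the strip of deck along its -y edge. The bar is on the robot's right, the hinge on its left, the toggle at the far side (+x points left and somewhat towards the robot).
- cover_grip (a point): Middle of the cover's steel grip bar: round, 10 mm thick, parallel to the scanner's y, 94 mm free between its two end arms. With the cover shut it is 102 mm above the desk, 22 mm out from the cover's edge and 26 mm above its top (76 mm). It can be pinched from above, fingers on its scanner -x and +x sides; it may turn between the pads. Moves with the cover.
- cover (a joint): Opening angle of the cover in rad: 0 shut, 0.785 = 45 degrees open, 1.35 the stop. The cover (183 x 140 x 12 mm, 0.24 to 0.42 kg) falls shut from any angle when let go; 1 to 3 N at the bar carries it. Hinge axis: parallel to the scanner's y, 60 mm above the desk; with the cover shut the middle of the bar lies 205 mm to the scanner's -x of it and 42 mm above it.
- toggle_knob (a point): Centre of the ball (17 mm across) at the top of the steel toggle lever, 60 mm from its pivot, the stem 9 mm thick. Leaning to either stop it is 113 mm above the desk and 29 mm to the side of the pivot.
- toggle_pivot (a point): Pivot of the toggle, 60 mm above the desk, on the strip of deck 22 mm from the side edge of the cover (deck here 58 mm, cover top 76 mm above the desk); does not move.
- toggle (a joint): Lean of the toggle in rad about the scanner's y: +0.5 = on, leaning to the scanner's +x (the hinge side; where it starts); -0.5 = off, leaning to the scanner's -x (the grip bar's side). It drops to the nearer stop once past upright (0); under 1 N at the ball moves it.
- ink_bottle: Bystander: square glass ink bottle, 48 x 48 x 58 mm, origin under its centre.
- brass_seal: Bystander: upright hand seal, dark handle and brass foot, 24 mm across, 66 mm tall, origin under its centre.
- ribbon_tin: Bystander: flat round tin, 62 mm across, 23 mm tall, origin under its centre.
- eraser: Bystander: eraser, 17 x 43 x 13 mm, origin under its centre.
- book: Bystander: small bound book lying flat, 109 x 150 x 18 mm, origin under its centre.
- blotter: Bystander: wooden rocker blotter, 56 x 114 x 68 mm, origin under its centre.

How it is judged:
By the outcome, as a careful person would: the job done as asked, in the order asked, and still so for the second after the job is handed in, while the arm keeps its last pose, push and grip.
It also fails if it takes over 48 s, if anything falls off the work surface, if the arm or the gripper's body presses on something with over 40 N, if the wrist force passes 120 N, or if a joint passes its speed limit or range.

### The arm

A 6-joint arm with a two-finger parallel gripper is mounted at the origin on the work surface; the furniture and walls round the work are solid. World frame = base frame: x ahead of the robot, y to its left, z up, the work surface at z = 0. Lengths are in m, angles in rad, forces in N, time in s.
With the tool pointing down it reaches from about 0.3 to 0.875 m from the base axis. Payload 6.4 kg.
Tool frame: the origin (TCP) lies between the finger pads; the fingertips stand 11 mm ahead of it and the grasp point (between the pads) lies 8 mm behind it; z points along the fingers, y is the line along which they close (so a half turn about z gives the same grasp; the last joint's range is limited). The gripper opens to 88 mm and grips with 3 to 60 N. Pads are 18 mm wide; open, the fingers measure 123 mm over their backs; the gripper's body (75 mm by 187 mm) begins 45 mm behind the grasp point.
Start: joints at [-1.545, 0.181, 1.607, -0, 1.354, -0.206], TCP at [0.132, -0.56, 0.222] pointing down, gripper open.
Joint ranges: [-2.99, 2.99], [-0.89, 2.07], [0.3, 2.58], [-1.14, 4.28], [0, 2.63], [-3.12, 3.12]. Speed limits (rad/s): [2.57, 2.57, 3.01, 3.14, 3.14, 3.14].

### API

Orientations are given as a unit quaternion [x, y, z, w].
In Python, from bench import bot gives the robot as it stands.
- The arm moves only by the tool play_rows, never from a script. Its argument "steps" is a list that holds one entry, the list of rows, each a list of 5 numbers: the finger opening in cm, from 0 to 8.81, then the shift along the tool's x, y, z in cm, then the turn about the tool's z in degrees. A call has 1 to 10 rows; each row is the pose to reach, as a shift and turn from the pose commanded when the call began, along the tool's axes at that moment; what a row does not reach only later rows make up. A row lasts 1/10 s, in which the tool goes at most 50 mm and 8.59 degrees, less where a joint would pass 70% of its speed; a pose out of reach is approached as far as the arm can. A call with a gripper value outside its range is refused whole. The fingers move at their own pace and stop on an object; "newtons" is the grip in N (left out, the last holds). Time passes only in rows, so rows that repeat a pose let the fingers close. It gives the time, the measured TCP pose, the force, the opening and the grip force at its end, in the units of the state.
- bot.get_obs(): the state, without advancing time (a new reading comes with each control period).
- bot.camera(name): name is "scene" or "top" or "wrist"; returns a dict with "color" (420x560x3 uint8, red, green, blue), "camera_matrix" (3x3 intrinsics, pixels), "D" ([k1, k2, p1, p2, k3] as OpenCV has them; the pictures are not rectified), "extrinsics" (4x4, takes a point from camera to world coordinates). Camera axes: x right, y up, looking along -z (the intrinsics and any distortion apply to the point x, -y, -z); pixel columns grow to the right and rows downward; lengths in m; the calibration is good to about 2 mm. A picture is of the moment at which its call begins. There is no depth.
- bot.sign_off(): hands the job in; it is judged then, once.
The state is a dict: "time": time; "q": joint angles; "qvel": joint speeds; "effort": joint torques, N m; "eef_pos": TCP position; "ee_rot": TCP orientation; "ft_force": force on the tool from outside, world axes, zero at the start; "torque": the same for the moment, N m; "finger_gap": opening from 0.0 (shut) to 1.0 (fully open); "grip_force": force on a finger pad.
Only numpy, scipy, OpenCV 4.12 (cv2) and the standard library are available. Lean on these libraries where they do the work, as an engineer would, in place of code of your own. Each camera call takes 0.05 s, during which the arm holds its last target. There are 200 camera calls.

## Working session

There is one attempt and no reset: what is moved stays moved. The work goes in short steps, Python scripts to look and compute and a tool call to move; the robot and the scene stay as the last step left them, time stands still between calls to the robot, and variables do not carry over. Pictures are saved under pics/ and viewed, at most 13 in all, crops included, and the job is handed in when it is done.

Besides the shell and the picture viewer there is one more tool, called after "Request:" as name(argument=value, ...) on one line, values as JSON. play_rows: Moves the arm, as the interface text tells. Its arguments: {"type":"object","properties":{"steps":{"type":"array","items":{"type":"array","items":{"type":"array","items":{"type":"number"}}}},"newtons":{"type":"number"}},"required":["steps"]}

```bash
mkdir -p pics; ls
cat > h.py <<'E'
import numpy as np, cv2
from bench import bot
from scipy.spatial.transform import Rotation as R
def snap(n,f):
    c=bot.camera(n); cv2.imwrite('pics/'+f,cv2.cvtColor(c['color'],cv2.COLOR_RGB2BGR)); return c
def ray(c,u,v):
    p=cv2.undistortPoints(np.array([[[u,v]]],float),np.array(c['camera_matrix']),np.array(c['D'],float))[0,0]
    E=np.array(c['extrinsics']); d=E[:3,:3]@np.array([p[0],-p[1],-1]); return E[:3,3],d/np.linalg.norm(d)
def onz(c,u,v,z):
    o,d=ray(c,u,v); return o+d*(z-o[2])/d[2]
def tri(rs):
    A=0;b=0
    for o,d in rs:
        P=np.eye(3)-np.outer(d,d); A=A+P; b=b+P@o
    x=np.linalg.solve(A,b); return x,[np.linalg.norm((np.eye(3)-np.outer(d,d))@(x-o)) for o,d in rs]
E
python3 - <<'E'
from h import *
import pickle
cs={n:snap(n,n+'0.png') for n in('scene','top','wrist')}
pickle.dump(cs,open('c0.pkl','wb'))
o=bot.get_obs();print(o)
print([np.array(cs[n]['extrinsics'])[:3,3] for n in cs])
a=cv2.imread('pics/scene0.png');b=cv2.imread('pics/top0.png')
E
```

```text
pics
{'time': 0.15, 'q': array([-1.54532669e+00,  1.81365219e-01,  1.60774808e+00, -2.95653710e-05,
        1.35382331e+00, -2.06264676e-01]), 'qvel': array([ 1.91307504e-04, -1.24284148e-03, -3.93150348e-03,  5.28620396e-04,
        1.10300840e-03,  8.93885798e-05]), 'effort': array([ 1.70385407e-03, -4.34229434e+01, -3.42172658e+01,  7.03422166e-02,
        3.56191071e-02, -8.79787831e-05]), 'eef_pos': array([ 0.13207405, -0.55918497,  0.22103464]), 'ee_rot': array([ 9.93294314e-01,  1.15611219e-01,  4.62875941e-05, -6.70538999e-04]), 'ft_force': array([-0.06732861,  0.47052347,  0.22192814]), 'torque': array([ 0.01729916,  0.00405526, -0.04102245]), 'grip_force': 0.0, 'finger_gap': 0.9987060539566022}
[array([-0.41213071,  0.81963576,  1.49106451]), array([ 0.25241545, -0.04433631,  1.48042993]), array([ 0.21255556, -0.54048336,  0.38400791])]
```

View pics/scene0.png

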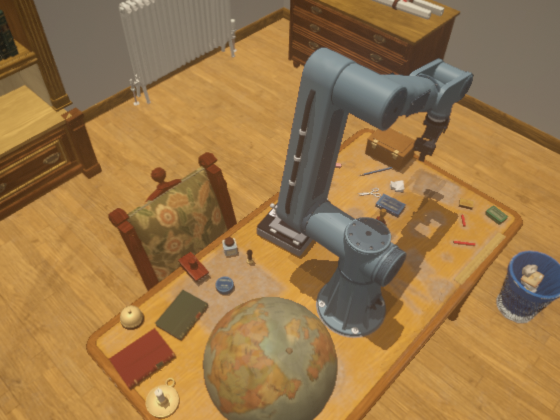

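View pics/top0.png

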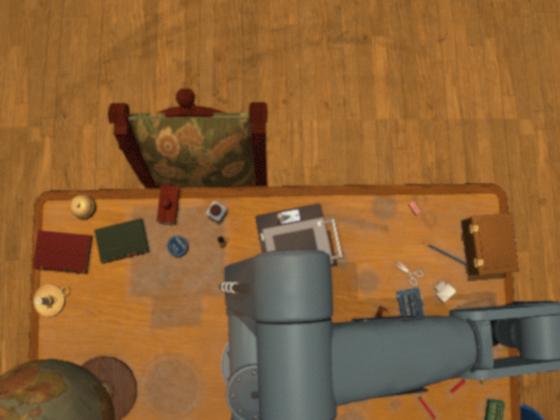

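The scene view shows the scanner at about (290,230), mostly behind the arm. In the top view it sits at (300,235), partly under the arm, with the bar at about (335,240) and the toggle area at (288,215). I'll zoom in there.

Run:
```python
from h import *
import pickle
cs=pickle.load(open('c0.pkl','rb'))
b=cv2.imread('pics/top0.png')[185:275,190:370]
cv2.imwrite('pics/topz.png',cv2.resize(b,None,fx=4.4,fy=4.4,interpolation=cv2.INTER_CUBIC))
c=cs['top']
for u,v,z in[(240,390,0),(335,240,.102),(288,215,.113),(258,213,.054),(320,205,.054)]:print(u,v,onz(c,u,v,z))
```

```text
240 390 [-0.07725824  0.05995378  0.        ]
335 240 [ 0.35589926 -0.22047936  0.102     ]
288 215 [ 0.42808284 -0.08815958  0.113     ]
258 213 [ 0.44301056 -0.00160544  0.054     ]
320 205 [ 0.46401437 -0.18540155  0.054     ]
```

View pics/topz.png

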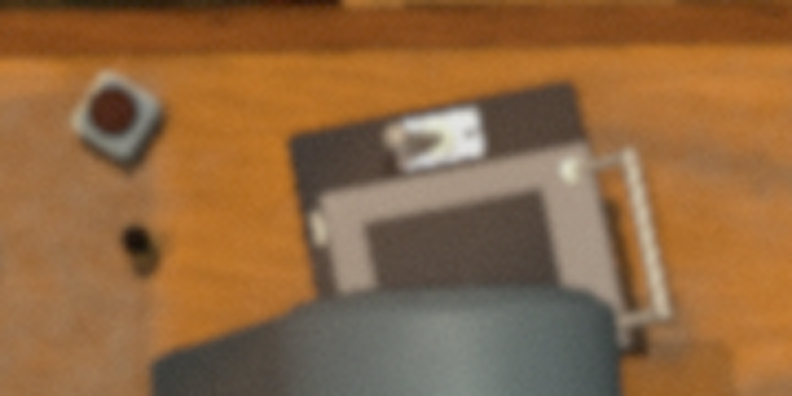

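The zoom shows the deck's far corners at (291,138) and (574,84), and the bar from (632,150) to (665,318). The knob leans left at (398,138), and its plate runs from about (390,150) to (485,130).

Run:
```python
from h import *
import pickle
cs=pickle.load(open('c0.pkl','rb'));c=cs['top']
f=lambda u,v,z:onz(c,190+(u+.5)/4.4-.5,185+(v+.5)/4.4-.5,z)
A,B=f(291,138,.054),f(574,84,.054)
b1,b2=f(632,150,.102),f(665,318,.102)
print('corners',A,B,np.linalg.norm(A-B));print('bar',b1,b2,np.linalg.norm(b1-b2))
for d in (B-A,b2-b1):print(np.degrees(np.arctan2(d[1],d[0])))
print('knob',f(398,138,.113)); print('plate',f(437,138,.059))
xs=(A-B)/np.linalg.norm(A-B); ys=np.array([-xs[1],xs[0],0])
C=(A+B)/2+ys*.095; print('centre',C,xs,ys)
for n,p in(('bar',(b1+b2)/2),('knob',f(398,138,.113)),('plate',f(437,138,.059))):print(n,(p-C)@xs,(p-C)@ys)
o=bot.get_obs();print(R.from_quat(o['ee_rot']).as_matrix())
print('ink',f(117,110,.058),'seal',f(137,240,.066))
```

```text
corners [0.43425464 0.00513623 0.054     ] [ 0.4678894  -0.18571435  0.054     ] 0.19379174294234175
bar [ 0.41680729 -0.21739084  0.102     ] [ 0.30781588 -0.2353093   0.102     ] 0.11045451449673457
-80.00505064955745
-170.66394778238626
knob [ 0.42565053 -0.06567581  0.113     ]
plate [ 0.43208067 -0.09257265  0.059     ]
centre [ 0.35751383 -0.10677739  0.054     ] [-0.17356137  0.98482306  0.        ] [-0.98482306 -0.17356137  0.        ]
bar -0.11859063484866102 0.016028262808530078
knob 0.02865189301568988 -0.07423623415598214
plate 0.0010472356714272453 -0.0759005347523804
[[ 9.73268088e-01  2.29671995e-01 -6.30892543e-05]
 [ 2.29671871e-01 -9.73267193e-01  1.34278788e-03]
 [ 2.46998070e-04 -1.32138242e-03 -9.99999096e-01]]
ink [0.45450227 0.12151084 0.058     ] seal [0.3663097  0.10739504 0.066     ]
```

Request:
play_rows(steps=[[[0, 2, -2.4, 0, 1], [0, 6, -7, 0, 2], [0, 10, -11.5, 0, 3], [0, 14, -16, 0, 3.5], [0, 17.5, -20, 0, 3.5], [0, 21, -24, 0, 3.5], [0, 24.5, -28, 0, 3.5], [0, 28, -32, 0, 3.5], [0, 31.5, -36, 0, 3.5], [0, 34, -39, 0, 3.5]]])

```text
time: 1.15
eef_pos: [0.3573, -0.1322, 0.2219]
ee_rot: [0.996, 0.085, 0.0, 0.0]
ft_force: [1.5, 0.0, -0.2]
finger_gap: 0.115
grip_force: 0.0
```

Request:
play_rows(steps=[[[0, 2.5, -3, 0, 0], [0, 4.5, -5.5, 0, 0], [0, 6, -7, 0, 0], [0, 6.3, -7.4, 0, 0], [0, 6.3, -7.4, 0, 0]]])

```text
time: 1.65
eef_pos: [0.4062, -0.0501, 0.2215]
ee_rot: [0.996, 0.086, -0.0, -0.0]
ft_force: [0.0, -0.4, -0.1]
finger_gap: 0.002
grip_force: 0.0
```

Run:
```python
from h import *
import pickle
cs={n:snap(n,n+'1.png') for n in('wrist','top')}
pickle.dump(cs,open('c1.pkl','wb'))
o=bot.get_obs();print(o['time'],o['eef_pos'],o['finger_gap'],R.from_quat(o['ee_rot']).as_matrix().round(4))
a=cv2.imread('pics/wrist1.png');b=cv2.imread('pics/top1.png')[170:290,190:370]
```

```text
1.75 [ 0.40591745 -0.05108496  0.22153075] 0.005332487599991377 [[ 9.855e-01  1.695e-01 -6.000e-04]
 [ 1.695e-01 -9.855e-01 -2.000e-04]
 [-6.000e-04  1.000e-04 -1.000e+00]]
```

View pics/wrist1.png

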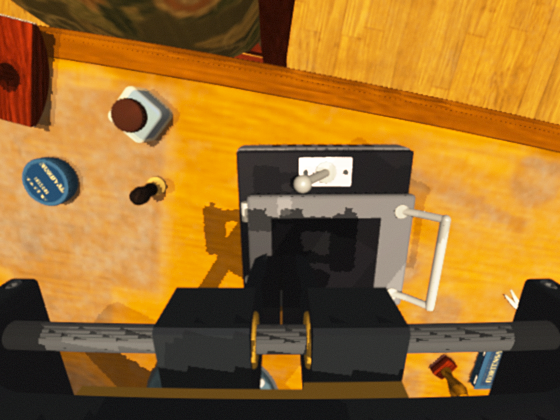

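The wrist view shows the knob at (303,185) leaning to the hinge side, the plate centred at (327,171), and the bar from (447,217) to (432,307).

Run:
```python
from h import *
import pickle
c0=pickle.load(open('c0.pkl','rb'))['top'];w=pickle.load(open('c1.pkl','rb'))['wrist']
f=lambda u,v:ray(c0,190+(u+.5)/4.4-.5,185+(v+.5)/4.4-.5)
for n,a,b,z in(('knob',(398,138),(303,185),.113),('b1',(632,150),(447,217),.102),('b2',(665,318),(432,307),.102)):
    print(n,onz(w,*b,z),tri([f(*a),ray(w,*b)]))
```

```text
knob [ 0.4263338  -0.06766653  0.113     ] (array([ 0.4259856 , -0.06668948,  0.11268287]), [np.float64(0.0010496318764440429), np.float64(0.0010496318764440535)])
b1 [ 0.41670832 -0.21876671  0.102     ] (array([ 0.41688626, -0.21737701,  0.10377699]), [np.float64(0.00035327089121468786), np.float64(0.00035327089121472884)])
b2 [ 0.31096938 -0.24004546  0.102     ] (array([ 0.30964056, -0.23738456,  0.10243463]), [np.float64(0.0027963819334248198), np.float64(0.002796381933424783)])
```

Request:
play_rows(steps=[[[0, 1, -1.5, 0, 0], [0, 1.7, -3.0, 0, 0], [0, 1.7, -3.0, 2, 0], [0, 1.7, -3.0, 5, 0], [0, 1.7, -3.0, 7, 0], [0, 1.7, -3.0, 7, 0]]])

```text
time: 2.35
eef_pos: [0.4155, -0.0185, 0.1492]
ee_rot: [0.996, 0.084, -0.003, -0.001]
ft_force: [-0.9, -0.1, 0.2]
finger_gap: 0.004
grip_force: 0.0
```

Request:
play_rows(steps=[[[0, 0.2, 0, 2, 0], [0, 0.2, 0, 3.8, 0], [0, 0.2, 0, 3.8, 0], [0, 0.2, 1, 3.8, 0], [0, 0.2, 2, 3.8, 0], [0, 0.2, 2.7, 3.8, 0], [0, 0.2, 3.4, 3.8, 0], [0, 0.2, 4.1, 3.8, 0], [0, 0.2, 4.8, 3.8, 0]]])

```text
time: 3.25
eef_pos: [0.4283, -0.0657, 0.1138]
ee_rot: [0.996, 0.085, 0.0, 0.0]
ft_force: [-0.2, 0.4, -0.5]
finger_gap: 0.002
grip_force: 0.0
```

Request:
play_rows(steps=[[[0, 0, 0.7, 0, 0], [0, 0, 1.4, 0, 0], [0, 0, 2.0, 0, 0], [0, 0, 2.6, 0, 0], [0, 0, 2.6, 0, 0], [0, 0, 2.6, 0, 0]]])

```text
time: 3.85
eef_pos: [0.4325, -0.0906, 0.1136]
ee_rot: [0.996, 0.085, -0.0, -0.0]
ft_force: [-0.2, 0.5, -0.9]
finger_gap: 0.009
grip_force: 0.0
```

Run:
```python
from h import *
o=bot.get_obs();print(o['time'],o['eef_pos'],o['ft_force'])
snap('wrist','wrist2.png')
```

```text
3.85 [ 0.43247006 -0.09063379  0.1136264 ] [-0.24173199  0.54039639 -0.86982535]
```

View pics/wrist2.png

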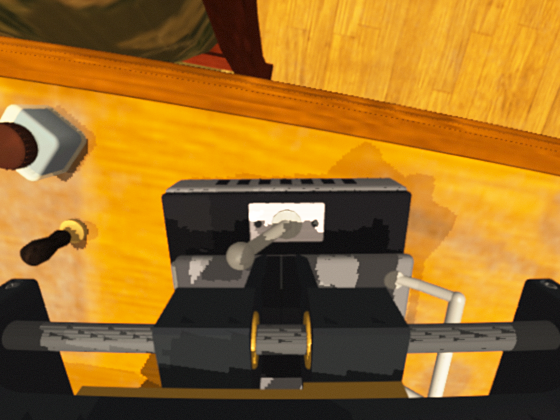

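The toggle still leans to the hinge side, with the knob at (240,258) and the fingertips at about (282,262). The fingers seem to have missed it, so I'll work out where everything is.

Run:
```python
from h import *
o=bot.get_obs();w=bot.camera('wrist')
E=np.array(w['extrinsics']);T=o['eef_pos'];M=R.from_quat(o['ee_rot']).as_matrix()
def proj(p):
    q=E[:3,:3].T@(p-E[:3,3]); q=q*[1,-1,-1]
    return cv2.projectPoints(q[None],np.zeros(3),np.zeros(3),np.array(w['camera_matrix']),np.array(w['D'],float))[0].ravel()
for l in(-.05,-.008,0,.011):print(l,proj(T+M[:,2]*l))
print('left side',proj(T+M@[.009,-.0175,.011]),proj(T+M@[.009,.0175,.011]))
print('knob onz',onz(w,240,258,.113),onz(w,240,258,.12),'stem base',onz(w,285,222,.06), E[:3,3])
K=np.array([.426,-.067,.113]);print(proj(K))
```

```text
-0.05 [280.37612252 306.28661717]
-0.008 [280.43564984 261.44436062]
0 [280.44410477 255.11126711]
0.011 [280.45466188 247.21583289]
left side [252.4905181  234.13845659] [308.40908619 234.13354954]
knob onz [ 0.42601862 -0.06673354  0.113     ] [ 0.42977908 -0.06715591  0.12      ] stem base [ 0.43405941 -0.09372216  0.06      ] [ 0.513948   -0.0766098   0.27667827]
[240.43218244 258.09479687]
```

Run:
```python
from h import *
b=cv2.imread('pics/wrist2.png')[180:320,180:380]
b=cv2.convertScaleAbs(cv2.resize(b,None,fx=4,fy=4,interpolation=cv2.INTER_CUBIC),alpha=1)
b=(255*(b/255.)**.5).astype('uint8')
cv2.imwrite('pics/w2z.png',b)
```

```text
(no output)
```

View pics/w2z.png

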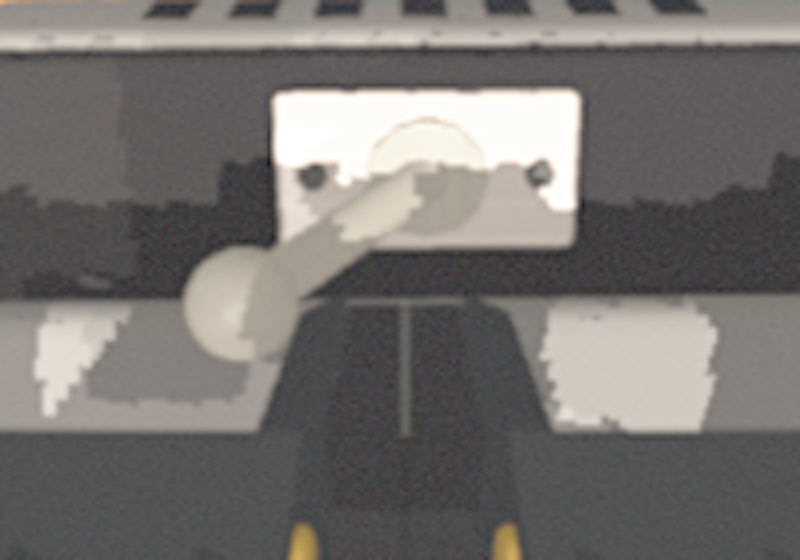

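The view is consistent with the fingers passing over the ball, since the tips look higher than nominal. I'll go back around and push lower, nearer the stem.

Request:
play_rows(steps=[[[0, 0, 0, -2, 0], [0, 0, -1, -3, 0], [0, 0, -4, -3, 0], [0, 0, -7, -3, 0], [0, 0, -7.6, -3, 0], [0, 0, -7.6, -2, 0], [0, 0, -7.6, 0, 0], [0, 0, -7.6, 1.8, 0], [0, 0, -7.6, 1.8, 0], [0, 0, -7.6, 1.8, 0]]])

```text
time: 4.95
eef_pos: [0.4195, -0.0162, 0.0954]
ee_rot: [0.996, 0.085, -0.001, -0.0]
ft_force: [0.6, -0.4, 0.5]
finger_gap: 0.004
grip_force: 0.0
```

Request:
play_rows(steps=[[[0, 0, 1, 0, 0], [0, 0, 2, 0, 0], [0, 0, 3, 0, 0], [0, 0, 4.2, 0, 0], [0, 0, 4.2, 0, 0]]])

```text
time: 5.45
eef_pos: [0.428, -0.0571, 0.0998]
ee_rot: [0.996, 0.085, 0.001, -0.001]
ft_force: [-14.1, 15.3, 41.5]
finger_gap: 0.004
grip_force: 20.9
```

Run:
```python
from h import *
o=bot.get_obs();print(o['time'],o['eef_pos'],o['ft_force'])
snap('wrist','wrist3.png')
b=cv2.imread('pics/wrist3.png')[150:330,140:400]
b=cv2.resize(b,None,fx=3,fy=3,interpolation=cv2.INTER_CUBIC)
cv2.imwrite('pics/w3z.png',(255*(b/255.)**.5).astype('uint8'))
```

```text
5.45 [ 0.42804972 -0.05712961  0.09979903] [-14.13535925  15.31986618  41.49667396]
```

View pics/w3z.png

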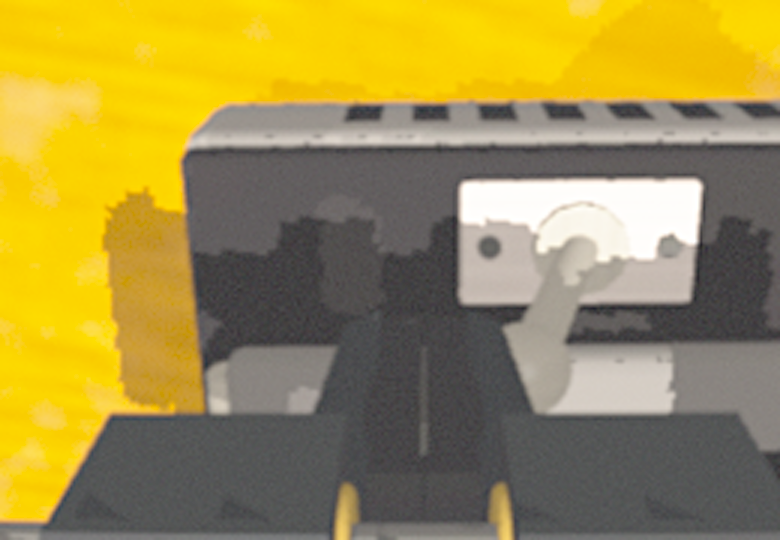

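The arm is wedged on the ball: the force is 41 N upward and the toggle is only near upright. That means the fingertips sit higher than nominal and are riding on top of the ball. I'm backing off upward at once.

Request:
play_rows(steps=[[[0, 0, -0.3, -0.7, 0], [0, 0, -0.6, -2, 0], [0, 0, -2, -3, 0], [0, 0, -4, -3, 0], [0, 0, -4.2, -3, 0], [0, 0, -4.2, -3, 0]]])

```text
time: 6.1
eef_pos: [0.4196, -0.0154, 0.1258]
ee_rot: [0.996, 0.086, 0.0, 0.0]
ft_force: [-1.0, 0.4, -0.5]
finger_gap: 0.003
grip_force: 0.0
```

Run:
```python
from h import *
import pickle
o=bot.get_obs();print(o['time'],o['eef_pos'],o['ft_force'],o['q'])
cs={n:snap(n,n+'4.png') for n in('scene','top','wrist')};pickle.dump((cs,o),open('c4.pkl','wb'))
T=o['eef_pos'];M=R.from_quat(o['ee_rot']).as_matrix()
def proj(w,p):
    E=np.array(w['extrinsics']);q=(E[:3,:3].T@(p-E[:3,3]))*[1,-1,-1]
    return cv2.projectPoints(q[None],np.zeros(3),np.zeros(3),np.array(w['camera_matrix']),np.array(w['D'],float))[0].ravel()
for n in('scene','wrist'):
    for l in(-.053,-.02,.011):print(n,l,proj(cs[n],T+M@[.0,0,l]),proj(cs[n],T+M@[.009,-.0175,l]))
a=[cv2.resize(cv2.imread('pics/scene4.png')[190:265,240:340],None,fx=4,fy=4,interpolation=cv2.INTER_CUBIC),
   cv2.resize(cv2.imread('pics/wrist4.png')[200:350,180:380],None,fx=2,fy=2)]
cv2.imwrite('pics/m4.png',(255*(np.vstack(a)/255.)**.6).astype('uint8'))
```

```text
6.1 [ 0.41957262 -0.01542495  0.12580446] [-1.00101823  0.37978652 -0.54121186] [-3.20995264e-01 -5.96719501e-02  2.07056035e+00 -1.92625522e-04
  1.13042567e+00  1.07782493e+00]
scene -0.053 [264.24882726 201.3817373 ] [259.19654786 203.40815365]
scene -0.02 [264.3009765  207.68703055] [259.32000896 209.70658517]
scene 0.011 [264.3487151  213.45121103] [259.43298814 215.46388264]
wrist -0.053 [278.89582489 310.77171013] [237.71253057 293.08640437]
wrist -0.02 [279.22856093 272.22043639] [246.07030566 257.23492692]
wrist 0.011 [279.44404524 247.34468691] [251.43465294 234.29192352]
```

View pics/m4.png

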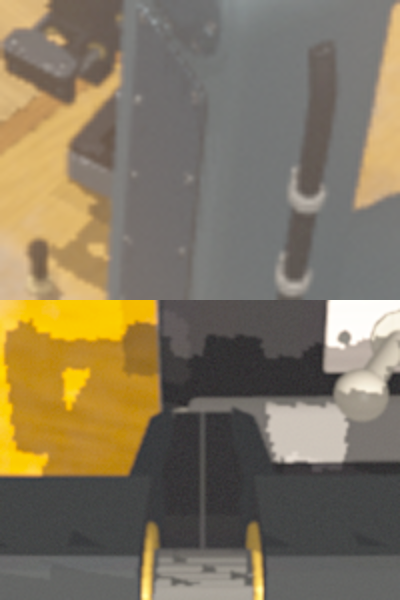

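Both the image and the contact fit the real fingertips sitting about 30 mm higher than the stated tool frame. In the crop, the tip edge is at wrist row 255 where 234 was expected. I'll push with the tool that much lower.

Request:
play_rows(steps=[[[0, 0, 0, 2, 0], [0, 0, 0, 4, 0], [0, 0, 0, 4.6, 0], [0, 0, 0, 4.6, 0], [0, 0, 1, 4.6, 0], [0, 0, 2, 4.6, 0], [0, 0, 2.6, 4.6, 0], [0, 0, 3.2, 4.6, 0], [0, 0, 3.2, 4.6, 0]]])

```text
time: 7.15
eef_pos: [0.4255, -0.0482, 0.0801]
ee_rot: [0.996, 0.085, 0.0, 0.0]
ft_force: [-0.3, -0.1, 0.1]
finger_gap: 0.004
grip_force: 0.2
```

Request:
play_rows(steps=[[[0, 0, 0.6, 0, 0], [0, 0, 1.2, 0, 0], [0, 0, 1.8, 0, 0], [0, 0, 2.4, 0, 0], [0, 0, 3.0, 0, 0], [0, 0, 3.6, 0, 0], [0, 0, 4.2, 0, 0], [0, 0, 4.2, 0, 0]]])

```text
time: 7.95
eef_pos: [0.4325, -0.0894, 0.0798]
ee_rot: [0.996, 0.085, 0.0, 0.0]
ft_force: [0.6, 0.4, -0.2]
finger_gap: 0.004
grip_force: 0.0
```

Run:
```python
from h import *
o=bot.get_obs();print(o['time'],o['eef_pos'],o['ft_force'])
snap('wrist','wrist5.png')
```

```text
7.95 [ 0.43245174 -0.08943423  0.07978096] [ 0.57220069  0.41012805 -0.18858883]
```

View pics/wrist5.png

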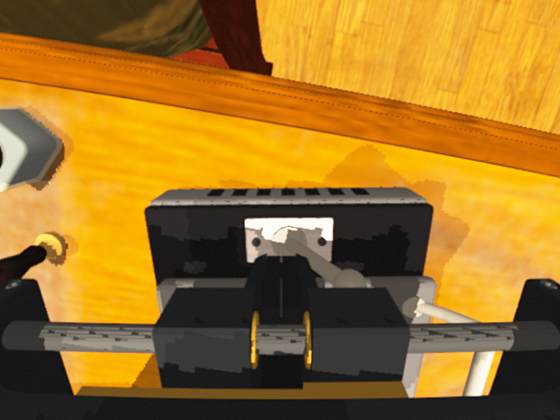

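The toggle is now off: the knob is at (352,280), leaning to the bar's side. Next I'll rise and go over the bar with the fingers open.

Request:
play_rows(steps=[[[0, 0, 0, -3, 0], [0, 0, 0, -6, 0], [0, 0, 0, -9, 0], [5, -2, 3, -9.5, 0], [5, -4.5, 6, -9.5, 0], [5, -7, 9, -9.5, 0], [5, -8.8, 11.5, -9.5, 0], [5, -9.2, 12.5, -9.5, 0], [5, -9.2, 12.5, -8, 0], [5, -9.2, 12.5, -8, 0]]])

```text
time: 9.0
eef_pos: [0.3621, -0.2263, 0.1582]
ee_rot: [0.996, 0.085, -0.001, -0.001]
ft_force: [0.5, 0.6, -0.4]
finger_gap: 0.568
grip_force: 0.0
```

Request:
play_rows(steps=[[[5, 0, 0, 1, 0], [5, 0, 0, 2, 0], [5, 0, 0, 3, 0], [5, 0, 0, 3, 0]]])

```text
time: 9.4
eef_pos: [0.3621, -0.2262, 0.128]
ee_rot: [0.996, 0.086, -0.001, -0.001]
ft_force: [0.1, 0.2, -0.3]
finger_gap: 0.566
grip_force: 0.0
```

Run:
```python
from h import *
o=bot.get_obs();print(o['time'],o['eef_pos'],o['ft_force'],o['finger_gap'])
c=snap('wrist','wrist6.png')
M=R.from_quat(o['ee_rot']).as_matrix();print((M.T@(np.array([.3635,-.2285,.102])-o['eef_pos']))*100)
```

```text
9.4 [ 0.36206867 -0.2261742   0.12799334] [ 0.06955509  0.21107542 -0.27399091] 0.5663605869757571
[0.10583521 0.26077171 2.59844419]
```

View pics/wrist6.png

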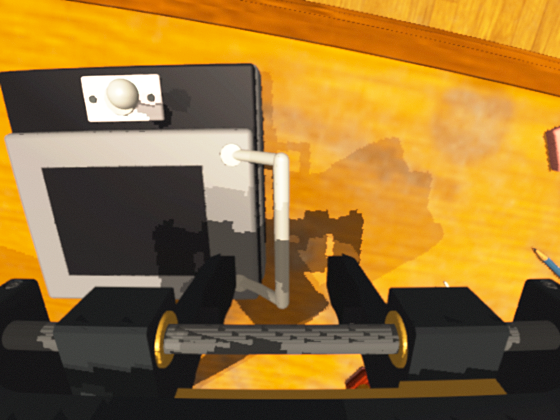

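The bar is at u≈282, midway between the finger tips (inner faces at 232 and 330), and the toggle is still off. I'll descend in stages with a smaller opening, watching the force.

Request:
play_rows(steps=[[[3, 0, 0.1, 0, 0], [3, 0, 0.15, 1, 0], [3, 0, 0.15, 2, 0], [3, 0, 0.15, 3, 0], [3, 0, 0.15, 4, 0], [3, 0, 0.15, 4.3, 0], [3, 0, 0.15, 4.3, 0]]])

```text
time: 10.15
eef_pos: [0.3626, -0.2285, 0.0859]
ee_rot: [0.996, 0.085, -0.001, -0.001]
ft_force: [-0.8, -0.1, -0.0]
finger_gap: 0.339
grip_force: 0.0
```

Request:
play_rows(steps=[[[3, 0, 0, 0.3, 0], [3, 0, 0, 0.7, 0], [3, 0, 0, 1.1, 0], [3, 0, 0, 1.4, 0], [3, 0, 0, 1.4, 0]]])

```text
time: 10.65
eef_pos: [0.3628, -0.2286, 0.0722]
ee_rot: [0.996, 0.085, -0.0, -0.0]
ft_force: [-0.1, -0.1, 0.7]
finger_gap: 0.341
grip_force: 0.0
```

Request:
play_rows(newtons=25, steps=[[[0.5, 0, 0, 0, 0], [0.5, 0, 0, 0, 0], [0.5, 0, 0, 0, 0], [0.5, 0, 0, 0, 0], [0.5, 0, 0, 0, 0], [0.5, 0, 0, 0, 0]]])

```text
time: 11.25
eef_pos: [0.3626, -0.2264, 0.0726]
ee_rot: [0.996, 0.085, -0.0, -0.003]
ft_force: [0.1, 10.8, 8.0]
finger_gap: 0.104
grip_force: 25.0
```

Run:
```python
from h import *
o=bot.get_obs();print(o['time'],o['eef_pos'],o['ft_force'],o['finger_gap']*88.1,o['grip_force'])
import numpy as np
r=np.hypot(.205,.042);a=np.arctan2(.042,.205)
for t in np.radians([0,5,10,15,20,25,30,35,40,45]):print(round(np.degrees(t)),'ty -%.2f tz -%.2f'%(100*(.205-r*np.cos(a+t)),100*(r*np.sin(a+t)-.042)))
```

```text
11.25 [ 0.3626255  -0.22637871  0.07261084] [ 0.13434312 10.79571868  7.96762754] 9.122881157882468 24.98248189687729
0 ty -0.00 tz -0.00
5 ty -0.44 tz -1.77
10 ty -1.04 tz -3.50
15 ty -1.79 tz -5.16
20 ty -2.67 tz -6.76
25 ty -3.70 tz -8.27
30 ty -4.85 tz -9.69
35 ty -6.12 tz -11.00
40 ty -7.50 tz -12.19
45 ty -8.97 tz -13.27
```

The bar is gripped. I'll lift along the arc slowly, with a small y correction to relieve the side force.

Request:
play_rows(newtons=30, steps=[[[0.5, 0, -0.1, 0, 0], [0.5, 0, -0.2, 0, 0], [0.5, 0, -0.3, -0.5, 0], [0.5, 0, -0.4, -1, 0], [0.5, 0, -0.64, -1.77, 0], [0.5, 0, -0.9, -2.6, 0], [0.5, 0, -1.24, -3.5, 0], [0.5, 0, -1.6, -4.35, 0], [0.5, 0, -2, -5.16, 0], [0.5, 0, -2, -5.16, 0]]])

```text
time: 12.25
eef_pos: [0.3594, -0.2088, 0.1253]
ee_rot: [0.996, 0.086, -0.0, 0.0]
ft_force: [-0.7, 4.1, -4.1]
finger_gap: 0.099
grip_force: 30.0
```

Run:
```python
from h import *
o=bot.get_obs();print(o['time'],o['eef_pos'],o['ft_force'],o['finger_gap']*88.1,o['grip_force'],R.from_quat(o['ee_rot']).as_matrix().round(3))
snap('wrist','wrist7.png')
```

```text
12.25 [ 0.35937276 -0.20880099  0.12532233] [-0.74659672  4.13448319 -4.12720869] 8.75747738541519 29.99089390039444 [[ 0.985  0.17  -0.   ]
 [ 0.17  -0.985 -0.   ]
 [-0.     0.    -1.   ]]
```

View pics/wrist7.png

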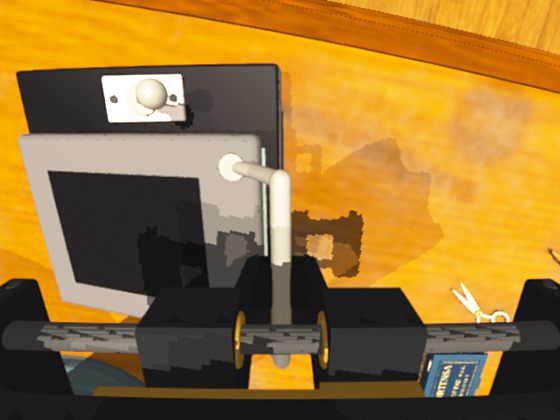

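The bar is held at u≈281 with the cover partly raised and the toggle still off. Continuing to 45°.

Request:
play_rows(steps=[[[0.5, 0, -0.5, -0.8, 0], [0.5, 0, -0.98, -1.6, 0], [0.5, 0, -1.5, -2.35, 0], [0.5, 0, -2.0, -3.1, 0], [0.5, 0, -2.6, -3.8, 0], [0.5, 0, -3.15, -4.5, 0], [0.5, 0, -3.75, -5.2, 0], [0.5, 0, -4.4, -5.85, 0], [0.5, 0, -5.05, -6.4, 0], [0.5, 0, -5.75, -7.0, 0]]])

```text
time: 13.3
eef_pos: [0.3497, -0.1541, 0.1962]
ee_rot: [0.996, 0.085, -0.0, 0.002]
ft_force: [-6.1, -6.4, 1.6]
finger_gap: 0.099
grip_force: 30.0
```

Request:
play_rows(steps=[[[0.5, 0, -0.5, -0.4, 0], [0.5, 0, -1.0, -0.75, 0], [0.5, 0, -1.45, -1.05, 0], [0.5, 0, -1.45, -1.05, 0], [0.5, 0, -1.45, -1.05, 0], [0.5, 0, -1.45, -1.05, 0]]])

```text
time: 13.9
eef_pos: [0.3473, -0.1401, 0.2068]
ee_rot: [0.996, 0.085, -0.0, 0.003]
ft_force: [-6.2, -7.5, 4.8]
finger_gap: 0.099
grip_force: 30.0
```

Run:
```python
from h import *
o=bot.get_obs();print(o['time'],o['eef_pos'],o['ft_force'],o['finger_gap']*88.1,o['grip_force'])
d=o['eef_pos']-[.3627,-.2268,.0725];sx=d@[-.1736,.985,0];sz=d[2];print(sx,sz,np.degrees(np.arctan2(.042+sz,.205-sx)-np.arctan2(.042,.205)),np.hypot(.042+sz,.205-sx)-.2093)
w=snap('wrist','wrist8.png')
```

```text
13.9 [ 0.34732369 -0.14013616  0.20683316] [-6.20357329 -7.50467871  4.79701075] 8.747863947583493 30.010184347629547
0.08803320608137759 0.13433315605270035 44.864131893200245 0.002300124771011075
```

View pics/wrist8.png

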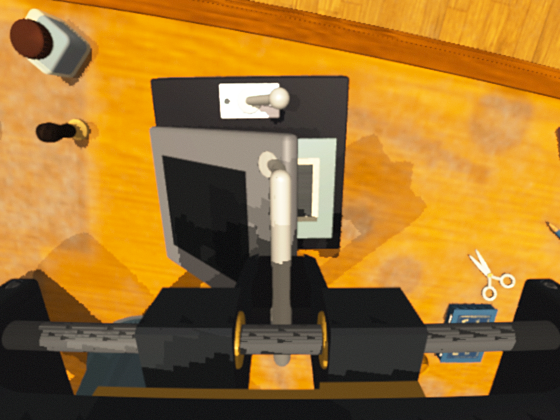

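The cover is about 45° open, with the photo visible at (315,190) and the toggle off at (280,98). I'll hold briefly to check it is steady and confirm the angle from the bar's far end in the picture.

Request:
play_rows(steps=[[[0.5, 0, 0.1, 0, 0], [0.5, 0, 0.1, 0, 0], [0.5, 0, 0.1, 0, 0], [0.5, 0, 0.1, 0, 0], [0.5, 0, 0.1, 0, 0], [0.5, 0, 0.1, 0, 0]]])

```text
time: 14.55
eef_pos: [0.3474, -0.1407, 0.2064]
ee_rot: [0.996, 0.085, -0.0, 0.002]
ft_force: [-5.6, -6.6, 3.6]
finger_gap: 0.102
grip_force: 30.0
```

Run:
```python
from h import *
o=bot.get_obs();w=bot.camera('wrist')
xs=np.array([-.1736,.985,0]);ys=np.array([-.985,-.1736,0])
# bar far end lies in plane of constant scanner y
b1=np.array([.4168,-.2178,.103])
p,d=ray(w,281,176);q=p+d*((b1-p)@ys)/(d@ys);s=q-b1
print(q,np.degrees(np.arctan2(.042+s[2],.205-s@xs)-np.arctan2(.042,.205)))
print(o['time'],o['eef_pos'],o['ft_force'],o['grip_force'])
d=o['eef_pos']-[.3627,-.2268,.0725];print(np.degrees(np.arctan2(.042+d[2],.205-d@xs)-np.arctan2(.042,.205)))
```

```text
[ 0.40159913 -0.13155085  0.23820213] 44.895015759185775
14.55 [ 0.34740444 -0.14070555  0.20643365] [-5.64876967 -6.57819768  3.64553782] 30.010308623313904
44.67460752706186
```

Both measurements give about 45° and the hold is steady, so I'm handing the job in.

```bash
python3 -c "from bench import bot; print(bot.sign_off())"
```

```text
the job is handed in; nothing more can be done
None
```

The toggle is off and the cover was handed in held by its bar at about 45° (hand-in gave no verdict), but before the toggle went over, the fingertips jammed on its ball and the wrist read about 41 N upward, close to the 40 N pressing limit (it applies to the arm and gripper body).

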